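Roll the lying tin along its tray onto the cork strip

TASK

The big food tin lies on its side at one end of the low wooden tray and would be in the way there: roll it along the tray by pushing its top with your fingertips, as often as needed, until it rests still on the cork strip that crosses the tray floor. Roll it over the floor rather than sliding it, push only on its upper half, do not pick it up, and leave the two jars on the tray and everything else where they stand.

Things in the scene. Friction and masses are not known exactly. Their poses are not given: they have to be found in the camera images.
- tray: Low dark wooden tray fixed on the worktop, 560 mm long along its y, 156 mm wide along its x, open at both ends, turned up to 0.17 rad either way. Floor top 10 mm above the worktop; a lip 12 mm wide along each long side, top 24 mm above the worktop, leaves a lane 132 mm wide. Origin: centre of the underside, at worktop level; z up.
- tin_center (a point): Middle of the big cylindrical food tin (radius 50.7 mm, length 118 mm, 0.6 to 0.95 kg) that lies on its side, axis across the tray, mid-lane: this point is 61 mm and its top line 111 mm above the worktop. z runs along the tin's axis; x, y turn as it rolls. Rolls along the tray's y; nudged gently it stops in a few cm. Friction about 0.6. A fingertip sticking to its top goes twice as far as the tin.
- strip_center (a point): Middle of the upper face of the thin cork strip across the tray floor, 180 to 250 mm from the tin's start, towards the tray's other end (either end); 40 mm along the tray's y, 130 mm across the tray, flush with the floor (no edge to feel). x across the tray, y along the tray, z up.
- jam_jar: Jam jar, 69 mm across, 99 mm tall, standing upright loose on the tray floor at the +y end of the tray (240 mm from its middle). Origin: centre of its underside. Leave standing.
- honey_jar: Honey jar with black lid, 63 mm across, 94 mm tall, standing upright loose on the tray floor at the -y end of the tray (240 mm from its middle). Origin: centre of its underside. Leave standing.
- tuna_tin: Low flat tin, 86 mm across, 40 mm tall, standing on the worktop to the right. Origin: centre of underside. Leave alone.
- spice_jar: Slim spice jar, 41 mm across, 105 mm tall, on the worktop to the right. Origin: centre of underside. Leave alone.
- salt_jar: Slim spice jar, 41 mm across, 105 mm tall, on the worktop behind the tray. Origin: centre of underside. Leave alone.
- pepper_mill: Wooden pepper mill, 58 mm across, 170 mm tall, on the worktop behind the tray to the left. Origin: centre of underside. Leave alone.
Mind the look-alikes: they are no part of the job. What is shaped like the part that bears tin_center but pink is not meant.

How it is judged:
On the way:
1. the tin has rolled (not slid) about half a turn (angle between tin_center's own x axis and vertical below 0.8 rad), for 0.05 s.
At the end, for the whole second after the job is handed in: The tin lies on its side on the tray floor, at rest (under 10 mm/s), its middle within 20 mm of the cork strip's middle along the tray (so it rests on the strip) and across it; on the way it turned at least about 2.4 rad by rolling (y of tin_center in the frame of strip_center between -0.02 and 0.02 m and x of tin_center in the frame of strip_center between -0.02 and 0.02 m and height (world z) of tin_center below 0.066 m and angle between tin_center's own z axis and vertical between 1.42 and 1.72 rad and linear speed of big_tin below 0.01 m/s); the robot touches nothing.
It fails at once if the tin was lifted or tipped up (height (world z) of tin_center above 0.075 m or angle between tin_center's own z axis and vertical below 1.27 rad or angle between tin_center's own z axis and vertical above 1.87 rad).
It fails at once if the tin was pushed on its lower half (contact force between the fingers and big_tin above 0.5 N and height (world z) of the grasp point below 0.065 m).
It fails at once if a jar, tin or mill that should be left alone was moved more than 15 mm or tipped (distance of any of jam_jar, honey_jar, tuna_tin, spice_jar, salt_jar, pepper_mill from where it was at the start of the episode above 0.015 m or angle between any of jam_jar, honey_jar, tuna_tin, spice_jar, salt_jar, pepper_mill's own z axis and vertical above 0.2 rad).
It also fails if it takes over 72 s, if anything falls off the work surface, if the arm or the gripper's body presses on something with over 40 N, if the wrist force passes 120 N, or if a joint passes its speed limit or range.

ROBOT

A 7-joint arm with a two-finger parallel gripper is mounted at the origin on a cart in front of the work surface, level with it; the furniture and walls round the work are solid. World frame = base frame: x ahead of the robot, y to its left, z up, the work surface at z = 0. Lengths are in m, angles in rad, forces in N, time in s.
With the tool pointing down it reaches from about 0.425 to 0.925 m from the base axis. Payload 6.8 kg.
Tool frame: the origin (TCP) lies at the very end of the fingers, on their centre line; the grasp point (between the pads) lies 19 mm behind it (r.grip_depth is the distance from the TCP to the grasp point, in m); z points along the fingers, x is the direction in which the jaws open and shut, and the axes are right-handed (so a half turn about z gives the same grasp; the last joint's range is limited). The gripper opens to 85 mm and grips with 20 to 120 N. Pads are 22 mm wide; open, the fingers measure 114 mm over their backs; the gripper's body (76 mm by 85 mm) begins 54 mm behind the grasp point. The pads swing forward as they close: fully open they stand 13 mm farther back than shut.
Start: joints at [-1.407, 0.477, 0.022, 1.555, -0.011, 1.109, -0.083], TCP at [0.181, 0.65, 0.231] pointing down, gripper open.
Joint ranges: [-2.96, 2.96], [-0.34, 2.1], [-1.41, 1.46], [0.24, 2.44], [-1.37, 4.51], [0.17, 1.92], [-2.96, 2.96]. Speed limits (rad/s): [2.39, 2.39, 3.14, 3.14, 3.14, 3.14, 3.14].

INTERFACE

Orientations are given as a rotation vector (axis times angle).
In Python, from bench import r gives the robot as it stands.
- The arm moves only by the shell command python3 -m handwheel 'ROWS' [OPENING] [FORCE]. ROWS is JSON, a list of rows, each a list of 6 numbers: the shift along the tool's x, y, z in m, then the turn, a rotation vector about the tool's x, y, z in rad. A call has 1 to 5 rows; each row is the pose to reach, as a shift and turn from the pose measured when the call began, along the tool's axes at that moment; what a row does not reach only later rows make up. A row lasts 1/8 s, in which the tool goes at most 62.5 mm and 10.7 degrees, less where a joint would pass 70% of its speed; a pose out of reach is approached as far as the arm can. A call with a gripper value outside its range is refused whole. OPENING is the opening, from 0 (shut) to 1 (fully open), set as the call begins (- or left out, the last holds). The fingers move at their own pace and stop on an object; FORCE is the grip in N (left out, the last holds). Time passes only in rows, so rows that repeat a pose let the fingers close. It gives the time, the measured TCP pose, the force and the opening at its end, in the units of the state.
- r.get_obs(): the state, without advancing time (a new reading comes with each control period).
- r.grab_frame(name): name is "side" or "top"; returns a dict with "pixels" (480x640x3 uint8, red, green, blue), "K" (3x3 intrinsics, pixels), "k1" (the pictures are not rectified: a ray, as slopes to the right and down, at radius r is drawn at 1 + k1 r^2 times it, then the intrinsics apply), "rvec" (rotation vector, rad) and "tvec" (3), from world to camera coordinates, as OpenCV has them. Camera axes: x right, y down, z forward; pixel columns grow to the right and rows downward; lengths in m; the calibration is good to about 2 mm. A picture is of the moment at which its call begins. There is no depth.
- r.hand_in(): hands the job in, once; it reports no verdict.
The state is a dict: "clock": time; "joints": joint angles; "qvel": joint speeds; "tau": joint torques, N m; "tcp_pos": TCP position; "orientation": TCP orientation; "contact_force": force on the tool from outside, world axes, zero at the start; "moment": the same for the moment, N m; "grip_width": finger opening in m.
Only numpy, scipy, OpenCV 4.12 (cv2) and the standard library are available. Lean on these libraries where they do the work, as an engineer would, in place of code of your own. Each camera call takes 0.05 s, during which the arm holds its last target. There are 200 camera calls.

## Working session

There is one attempt and no reset: what is moved stays moved. The work goes in short steps, Python scripts to look and compute and a shell command to move; the robot and the scene stay as the last step left them, time stands still between calls to the robot, and variables do not carry over. Pictures are saved under pics/ and viewed, on a budget of 10 in all, crops included, one or two more only if the job needs it, and the job is handed in when it is done.

```bash
ls; mkdir -p pics; python3 - <<'E'
from bench import r
import cv2
for n in("side","top"):
    f=r.grab_frame(n); cv2.imwrite(f"pics/{n}0.png",f["pixels"][:,:,::-1]); print(n,f["K"],f["k1"],f["rvec"],f["tvec"])
print(r.get_obs())
E
```

```text
pics
side [[613.97152133   0.         313.40546066]
 [  0.         613.97152133 234.80088842]
 [  0.           0.           1.        ]] -0.09262192149898016 [ 0.37890745 -2.72907118  1.20324202] [0.49451472 0.16618565 1.71518921]
top [[535.57092687   0.         322.63293034]
 [  0.         535.57092687 244.70300226]
 [  0.           0.           1.        ]] -0.16403271051206242 [ 2.05824072 -2.16202339  0.23480546] [-0.02621029  0.52888592  1.27083513]
{'clock': 0.1, 'joints': array([-1.40710098,  0.47771745,  0.02230774,  1.55636457, -0.01151787,
        1.10927592, -0.08308744]), 'qvel': array([-4.66395562e-04, -2.20380765e-03, -8.23879639e-05, -2.42296266e-03,
        2.40288179e-04, -4.61123097e-04,  7.31501350e-04]), 'tau': array([ 4.07086642e-03, -5.97763610e+01,  1.61367640e+00, -2.81954366e+01,
        1.28630310e-02,  4.98736248e-03,  1.62568689e-06]), 'tcp_pos': array([0.18105251, 0.64970966, 0.23041717]), 'orientation': array([ 2.50102403e+00,  1.89942842e+00, -1.96294386e-03]), 'contact_force': array([ 0.14782286, -0.46523251, -0.48323886]), 'moment': array([ 0.022482  ,  0.04572595, -0.03388586]), 'grip_width': 0.08560056359770413}
```

View pics/side0.png

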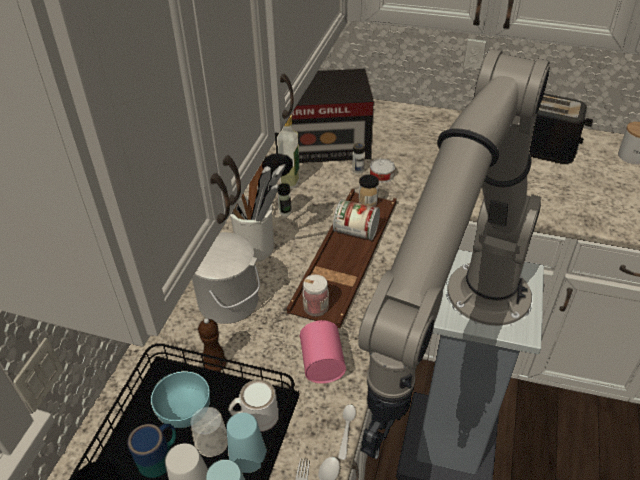

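View pics/top0.png

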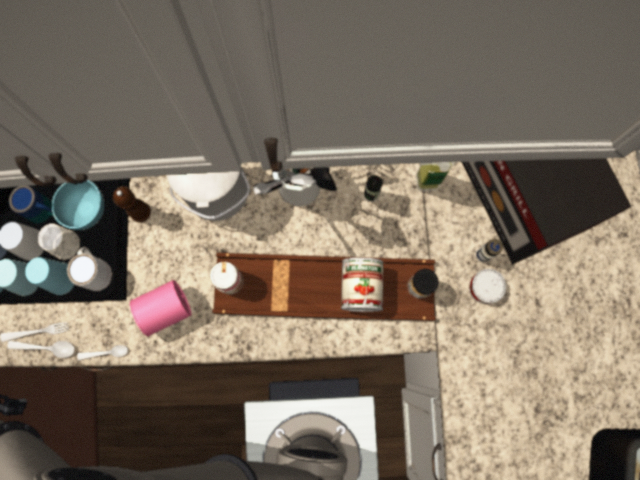

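```bash
cat > h.py <<'E'
import numpy as np, cv2
from bench import r
from scipy.spatial.transform import Rotation as R
def norm(f,uv):
    return cv2.undistortPoints(np.float64(uv).reshape(-1,1,2),f["K"],np.array([f["k1"],0,0,0.]),
      None,None,None).reshape(-1,2)
def rays(f,uv):
    Rm=R.from_rotvec(f["rvec"]).as_matrix(); n=norm(f,uv)
    return -Rm.T@f["tvec"], np.c_[n,np.ones(len(n))]@Rm
def plane(f,uv,z):
    c,d=rays(f,uv); return c+d*((z-c[2])/d[:,2])[:,None]
def two(f,a,g,b):
    c,d=rays(f,[a]);e,h=rays(g,[b]);d=d[0];h=h[0]
    s=np.linalg.lstsq(np.c_[d,-h],e-c,rcond=None)[0]
    p=c+s[0]*d;q=e+s[1]*h; return (p+q)/2,np.linalg.norm(p-q)
def big(m,k=3):
    m=cv2.morphologyEx(m.astype(np.uint8)*255,cv2.MORPH_OPEN,np.ones((k,k)))
    cs=cv2.findContours(m,cv2.RETR_EXTERNAL,cv2.CHAIN_APPROX_NONE)[0]
    return max(cs,key=cv2.contourArea)
E
python3 - <<'E'
from h import *
T=r.grab_frame("top");S=r.grab_frame("side")
print("cams",rays(T,[[320,240]])[0],rays(S,[[320,240]])[0])
h=cv2.cvtColor(T["pixels"],cv2.COLOR_RGB2HSV)
for u in (255,275,280,285,300,330,338,345,362,380,388,400): print(u,h[275,u],h[300,u])
hs=cv2.cvtColor(S["pixels"],cv2.COLOR_RGB2HSV)
print(hs[275,335],hs[250,335],hs[220,350])
a=cv2.resize(T["pixels"][235:335,200:450],None,fx=3.2,fy=3.2,interpolation=2)
b=cv2.resize(S["pixels"][170:330,280:410],None,fx=2,fy=2,interpolation=2)
o=np.zeros((640,800,3),np.uint8);o[:320]=a;o[320:640,:260]=b
cv2.imwrite("pics/c1.png",o[:600,:,::-1])
E
```

```text
cams [ 0.24384754 -0.03657423  1.35448511] [0.12138502 1.24273582 1.286433  ]
255 [ 11 176  87] [  9 166  69]
275 [ 15 145 215] [ 15 142 218]
280 [ 15 145 200] [ 15 144 202]
285 [ 15 140 222] [ 14 146 197]
300 [  9 173 103] [  9 168  97]
330 [ 10 170 102] [  9 176 106]
338 [  9 167  96] [  8 172 107]
345 [  2 185 145] [  6 129 178]
362 [  7 128 220] [  2 165 187]
380 [  5 159  93] [  9  89 117]
388 [ 10 166  63] [ 10 166  66]
400 [  9 176 106] [  9 168 103]
[ 15 121 154] [  9 141  76] [ 31  42 213]
```

View pics/c1.png

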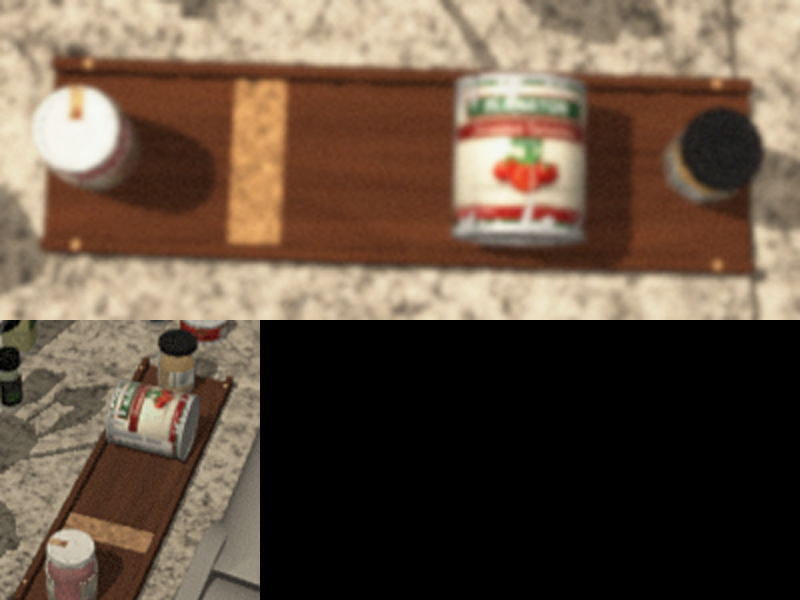

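```bash
cat > m.py <<'E'
from h import *
def roi(m,u0,u1,v0,v1):
    o=np.zeros_like(m);o[v0:v1,u0:u1]=m[v0:v1,u0:u1];return o
def strip(f,box):
    h=cv2.cvtColor(f["pixels"],cv2.COLOR_RGB2HSV).astype(int)
    c=big(roi((abs(h[...,0]-14)<4)&(h[...,1]>95)&(h[...,2]>(130)),*box))
    return c,h
def tin(f,u0,u1,vs=(268,278,288,298),ax=None):
    # silhouette edges in top picture: wood is V<130,S>140
    h=cv2.cvtColor(f["pixels"],cv2.COLOR_RGB2HSV).astype(int)
    wood=(abs(h[...,0]-9)<4)&(h[...,1]>145)&(h[...,2]<128)
    c=big(roi(~wood,u0,u1,262,306),3)
    L=[];Rr=[]
    for v in vs:
        x=c[c[:,0,1]==v][:,0,0]; L.append(x.min()-.0);Rr.append(x.max()+1.0)
    p=np.array(vs)+.0
    res=[]
    for l,rr,v in zip(L,Rr,p):
        o,d=rays(f,[[l-.5,v],[rr-.5,v]]); d/=np.linalg.norm(d,axis=1)[:,None]
        b=d.sum(0); q=o+b*((.0607-o[2])/b[2]); res.append(q)
    return np.array(res),L,Rr
E
python3 - <<'E'
from m import *
T=r.grab_frame("top");S=r.grab_frame("side")
c,h=strip(T,(262,298,250,322)); rt=cv2.minAreaRect(c); print("strip top",rt,cv2.contourArea(c))
mt=c.reshape(-1,2).mean(0); bx=cv2.boxPoints(rt)
P=plane(T,bx,.01);print(P.round(4)); ct=plane(T,[rt[0]],.01)[0];print("ctr",ct)
c2,_=strip(S,(300,365,262,295)); rs=cv2.minAreaRect(c2);print("strip side",rs,plane(S,cv2.boxPoints(rs),.01).round(3))
print("two",two(T,rt[0],S,rs[0]))
# tray outline corners read from crop
cr=np.array([[55,57],[750,80],[752,272],[42,250]])/3.2+[200,235]
print("tray z.024/.0\n",plane(T,cr,.024).round(4),)
sc=np.array([[89,64],[717,84],[717,265],[76,244]])/3.2+[200,235]
print("screws",plane(T,sc,.024).round(4), plane(T,sc,.024).mean(0))
print(tin(T,325,402))
E
```

```text
strip top ((279.95361328125, 285.497802734375), (18.16640853881836, 51.68830490112305), 2.6630008220672607) 849.0
[[0.3738 0.0885 0.01  ]
 [0.5055 0.0783 0.01  ]
 [0.5011 0.0319 0.01  ]
 [0.3696 0.043  0.01  ]]
ctr [0.43692794 0.06041644 0.01      ]
strip side ((334.046630859375, 275.72283935546875), (42.703975677490234, 10.332427978515625), 14.743562698364258) [[0.499 0.069 0.01 ]
 [0.503 0.028 0.01 ]
 [0.376 0.039 0.01 ]
 [0.374 0.079 0.01 ]]
two (array([0.43594387, 0.05995413, 0.01628101]), np.float64(0.00016329554349063768))
tray z.024/.0
 [[ 0.5262  0.2171  0.024 ]
 [ 0.4804 -0.3348  0.024 ]
 [ 0.3285 -0.323   0.024 ]
 [ 0.3729  0.2291  0.024 ]]
screws [[ 0.5192  0.1898  0.024 ]
 [ 0.4786 -0.308   0.024 ]
 [ 0.3356 -0.2958  0.024 ]
 [ 0.3765  0.2022  0.024 ]] [ 0.42746377 -0.05294451  0.024     ]
(array([[ 0.4630211 , -0.14560589,  0.0607    ],
       [ 0.43833043, -0.14280818,  0.0607    ],
       [ 0.41368453, -0.14246823,  0.0607    ],
       [ 0.3892613 , -0.14093176,  0.0607    ]]), [np.float64(341.0), np.float64(341.0), np.float64(341.0), np.float64(341.0)], [np.float64(384.0), np.float64(383.0), np.float64(384.0), np.float64(384.0)])
```

```bash
cat > go.py <<'E'
from h import *
import sys
# tray frame: X across, Y along; tool x -> -+tray x, z down
yaw=-0.0803
A=np.array([[np.cos(yaw),-np.sin(yaw),0],[np.sin(yaw),np.cos(yaw),0],[0,0,1]]); O=np.array([.4275,-.053,0])
def st():
    o=r.get_obs();M=R.from_rotvec(o["orientation"]).as_matrix();return o,M
def goal(s=1): # tool x = s*tray x, z down
    x=s*A[:,0];z=np.array([0,0,-1.]);return np.c_[x,np.cross(z,x),z]
def row(p,s=1,tray=True):
    o,M=st();w=O+A@np.array(p) if tray else np.array(p)
    return np.r_[M.T@(w-o["tcp_pos"]),R.from_matrix(M.T@goal(s)).as_rotvec()].round(3)
def show():
    o,M=st();print("t",round(o["clock"],2),"tray",(A.T@(o["tcp_pos"]-O)).round(4),"F",o["contact_force"].round(1),"q",o["joints"].round(2),"w",o["grip_width"].round(4))
E
python3 - <<'E'
from go import *
show();o,M=st();print(M.round(3));print((A.T@(np.array([.4369,.0604,0])-O)).round(4),(A.T@(np.array([.42,-.143,0])-O)).round(4))
for s in(1,-1): print(s,row([.45,.3,.24],s,False),row([0,-.11,.2],s))
E
```

```text
Traceback (most recent call last):
  File "go.py", line 14, in show
    o,M=st();print("t",round(o["clock"],2),"tray",(A.T@(o["tcp_pos"]-O)).round(4),"F",o["contact_force"].round(1),"q",o["joints"].round(2),"w",o["grip_width"].round(4))
                                                                                                                                               ^^^^^^^^^^^^^^^^^^^^^
AttributeError: 'float' object has no attribute 'round'
```

```bash
sed -i 's/o\["grip_width"\].round(4)/round(o["grip_width"],4)/' go.py; python3 - <<'E'
from go import *
show();o,M=st();print(M.round(3));print((A.T@(np.array([.4369,.0604,0])-O)).round(4),(A.T@(np.array([.42,-.143,0])-O)).round(4))
for s in(1,-1): print(s,row([.45,.3,.24],s,False),row([0,-.11,.2],s))
E
```

```text
t 0.3 tray [-0.302  0.681  0.231] F [ 0.4  0.4 -0.2] q [-1.41  0.48  0.02  1.56 -0.01  1.11 -0.08] w 0.0854
[[ 0.268  0.963 -0.   ]
 [ 0.963 -0.268 -0.001]
 [-0.001  0.    -1.   ]]
[0.0003 0.1138 0.    ] [-0.0003 -0.0903  0.    ]
1 [-0.265  0.353 -0.009  0.     0.     1.379] [-0.719  0.447  0.031  0.     0.     1.379]
-1 [-2.650e-01  3.530e-01 -9.000e-03 -1.000e-03  0.000e+00 -1.762e+00] [-7.190e-01  4.470e-01  3.100e-02 -1.000e-03  0.000e+00 -1.762e+00]
```

```bash
python3 -m handwheel '[[-0.265,0.353,0,0,0,1.379],[-0.265,0.353,0,0,0,1.379],[-0.265,0.353,0,0,0,1.379],[-0.265,0.353,0,0,0,1.379],[-0.265,0.353,0,0,0,1.379]]' 0.5; python3 - <<'E'
from go import *
show();print(row([0,-.11,.2]),row([.02,.11,.2]))
E
```

```text
clock: 0.92
tcp_pos: [0.3726, 0.4007, 0.2315]
orientation: [-3.092, -0.555, -0.001]
contact_force: [0.8, 0.4, 0.8]
grip_width: 0.0427
t 0.93 tray [-0.0912  0.4478  0.2315] F [0.8 0.4 0.8] q [-1.18  0.27  0.3   1.88 -0.09  1.   -0.49] w 0.0427
[-0.153  0.544  0.031 -0.    -0.     0.436] [-0.042  0.353  0.031 -0.    -0.     0.436]
```

```bash
python3 -m handwheel '[[-0.042,0.353,0.02,0,0,0.436],[-0.042,0.353,0.02,0,0,0.436],[-0.042,0.353,0.02,0,0,0.436],[-0.042,0.353,0.02,0,0,0.436],[-0.042,0.353,0.02,0,0,0.436]]'; python3 - <<'E'
from go import *
show();print(row([0,-.11,.16]))
E
```

```text
clock: 1.55
tcp_pos: [0.4456, 0.0974, 0.2142]
orientation: [-3.138, 0.126, -0.002]
contact_force: [2.1, 1.0, 0.0]
grip_width: 0.043
t 1.55 tray [0.006  0.1514 0.2142] F [2.1 1.  0. ] q [-0.85  0.13  0.56  2.11 -0.09  0.92 -0.33] w 0.043
[-0.006  0.261  0.054 -0.001 -0.001  0.   ]
```

```bash
python3 -m handwheel '[[-0.006,0.26,0.01,0,0,0],[-0.006,0.26,0.03,0,0,0],[-0.006,0.26,0.05,0,0,0],[-0.006,0.26,0.06,0,0,0],[-0.006,0.26,0.06,0,0,0]]'; python3 - <<'E'
from go import *
show();print(row([0,-.11,.115]))
E
```

```text
clock: 2.17
tcp_pos: [0.4173, -0.1645, 0.1531]
orientation: [-3.138, 0.134, -0.0]
contact_force: [0.6, 0.4, -0.8]
grip_width: 0.0431
t 2.17 tray [-0.0012 -0.112   0.1531] F [ 0.6  0.4 -0.8] q [-0.39  0.25  0.73  2.19 -0.24  0.78  0.41] w 0.0431
[ 0.001 -0.002  0.038 -0.    -0.    -0.005]
```

```bash
python3 -m handwheel '[[0,0,0.025,0,0,0],[0,0,0.036,0,0,0],[0,0,0.039,0,0,0],[0,0,0.042,0,0,0],[0,0,0.042,0,0,0]]'; python3 -m handwheel '[[0,0,0.002,0,0,0],[0,0,0.002,0,0,0]]'; python3 -m handwheel '[[0,0,0.002,0,0,0],[0,0,0.002,0,0,0]]'
```

```text
clock: 2.8
tcp_pos: [0.4177, -0.1642, 0.1115]
orientation: [-3.138, 0.133, -0.002]
contact_force: [-0.3, 0.5, 0.5]
grip_width: 0.0429
clock: 3.05
tcp_pos: [0.4179, -0.1641, 0.1096]
orientation: [-3.138, 0.132, -0.002]
contact_force: [0.1, -0.1, 0.2]
grip_width: 0.0425
clock: 3.3
tcp_pos: [0.4181, -0.1643, 0.1077]
orientation: [-3.138, 0.133, -0.003]
contact_force: [0.7, -0.8, 2.6]
grip_width: 0.0427
```

```bash
python3 -m handwheel '[[0,-0.006,0.001,0,0,0],[0,-0.016,0.0005,0,0,0],[0,-0.026,0,0,0,0]]'; python3 - <<'E'
from go import *
from m import tin
show()
T=r.grab_frame("top");cv2.imwrite("pics/t2.png",T["pixels"][200:360,180:460,::-1].repeat(2,0).repeat(2,1))
E
```

```text
clock: 3.68
tcp_pos: [0.4203, -0.139, 0.1091]
orientation: [-3.138, 0.135, -0.003]
contact_force: [-6.6, -1.0, 23.8]
grip_width: 0.0428
t 3.67 tray [-0.0002 -0.0863  0.1091] F [-6.6 -1.  23.8] q [-0.38  0.33  0.67  2.24 -0.33  0.67  0.44] w 0.0428
```

View pics/t2.png

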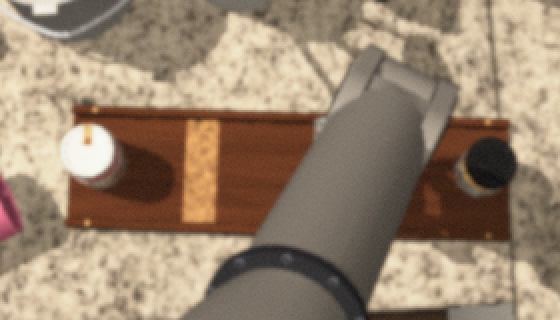

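```bash
python3 -m handwheel '[[0,-0.012,-0.001,0,0,0],[0,-0.024,-0.001,0,0,0],[0,-0.036,-0.001,0,0,0],[0,-0.046,-0.001,0,0,0]]';python3 -m handwheel '[[0,-0.004,-0.02,0,0,0],[0,0,-0.03,0,0,0],[0,0,-0.03,0,0,0]]'; cat >> m.py <<'E'
def tins(S):
    h=cv2.cvtColor(S["pixels"],cv2.COLOR_RGB2HSV).astype(int)
    wood=(abs(h[...,0]-9)<5)&(h[...,1]>110)&(h[...,2]<128)
E
python3 - <<'E'
from go import *
show()
S=r.grab_frame("side");cv2.imwrite("pics/s3.png",cv2.resize(S["pixels"][150:330,260:460],None,fx=3,fy=3)[:,:,::-1])
E
```

```text
clock: 4.22
tcp_pos: [0.4243, -0.0906, 0.1099]
orientation: [-3.137, 0.131, -0.002]
contact_force: [-0.0, -0.2, -0.5]
grip_width: 0.0426
clock: 4.6
tcp_pos: [0.4247, -0.091, 0.1404]
orientation: [-3.136, 0.132, -0.004]
contact_force: [0.4, -0.5, 0.2]
grip_width: 0.0428
t 4.6 tray [ 0.0003 -0.0381  0.1404] F [ 0.4 -0.5  0.2] q [-0.55  0.25  0.72  2.23 -0.25  0.73  0.25] w 0.0428
```

View pics/s3.png

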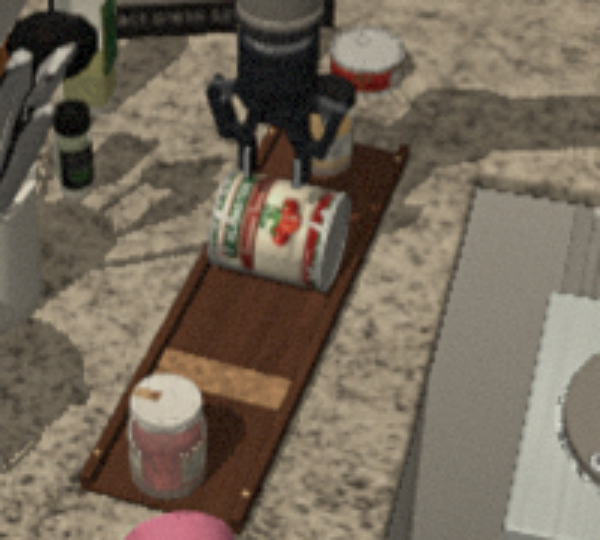

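```bash
cat > look.py <<'E'
from go import *
def proj(f,p): return cv2.projectPoints(np.float64(p).reshape(-1,1,3),f["rvec"],f["tvec"],f["K"],np.array([f["k1"],0,0,0]))[0].reshape(-1,2)
def tiny(f,y0=.085,save=None):
    ys=np.arange(y0,-.25,-.001); h=cv2.cvtColor(f["pixels"],cv2.COLOR_RGB2HSV).astype(np.float32)
    out=[]
    for X in(-.03,-.015,0,.015,.03):
        W=(O+(A@np.array([[X,y,.01] for y in ys]).T).T); uv=proj(f,W).astype(np.float32)
        s=cv2.remap(h,uv[:,:1],uv[:,1:],cv2.INTER_LINEAR)[:,0]
        bad=(s[:,2]>125)|(s[:,1]<100)
        k=next((i for i in range(len(ys)-8) if bad[i:i+6].all()),None)
        if k is None: continue
        c=A.T@(rays(f,[[0,0]])[0]-O); p=np.array([ys[k],.01]); d=p-c[1:]; d/=np.linalg.norm(d)
        # cylinder lies on far side (-y): dist from (yc,.0607) to line = .0507
        n=np.array([-d[1],d[0]]); n*=-np.sign(n[0])
        yc=p[0]+(.0507-(.0507)*n[1])/n[0]; out.append((X,round(yc,4)))
    return out
E
python3 - <<'E'
from look import *
S=r.grab_frame("side");print(tiny(S));show();print(row([0,-.06,.13]))
E
```

```text
[(-0.03, np.float64(-0.0607)), (-0.015, np.float64(-0.0607)), (0, np.float64(-0.0607)), (0.015, np.float64(-0.0607)), (0.03, np.float64(-0.0607))]
t 4.7 tray [-0.0004 -0.038   0.1397] F [-0.3  0.3 -0.3] q [-0.55  0.25  0.72  2.23 -0.25  0.73  0.25] w 0.0428
[ 0.     0.022  0.01  -0.002 -0.001 -0.004]
```

```bash
python3 -m handwheel '[[0,0.03,0.003,0,0,-0.004],[0,0.045,0.01,0,0,-0.004],[0,0.045,0.025,0,0,-0.004],[0,0.045,0.033,0,0,-0.004],[0,0.045,0.033,0,0,-0.004]]'; python3 -c "
from go import *
show()"
```

```text
clock: 5.32
tcp_pos: [0.4197, -0.1357, 0.106]
orientation: [-3.137, 0.126, 0.001]
contact_force: [-2.4, -1.6, 6.8]
grip_width: 0.0428
t 5.33 tray [-0.0012 -0.083   0.106 ] F [-2.4 -1.6  6.8] q [-0.39  0.33  0.68  2.24 -0.34  0.67  0.45] w 0.0428
```

```bash
python3 -m handwheel '[[0.001,-0.014,-0.0015,0,0,0],[0.001,-0.03,-0.0028,0,0,0],[0.001,-0.046,-0.0033,0,0,0],[0.001,-0.062,-0.003,0,0,0],[0.001,-0.078,-0.0018,0,0,0]]';python3 -m handwheel '[[0,-0.004,-0.02,0,0,0],[0,0,-0.03,0,0,0]]'; python3 -c "
from look import *
show();S=r.grab_frame('side');print(tiny(S))"
```

```text
clock: 5.95
tcp_pos: [0.4263, -0.0566, 0.1084]
orientation: [-3.135, 0.126, 0.005]
contact_force: [-7.4, 1.5, 24.1]
grip_width: 0.0427
clock: 6.2
tcp_pos: [0.4266, -0.0555, 0.1386]
orientation: [-3.135, 0.121, 0.005]
contact_force: [0.4, -0.8, -0.1]
grip_width: 0.0427
t 6.2 tray [-0.0007 -0.0026  0.1386] F [ 0.4 -0.8 -0.1] q [-0.63  0.25  0.72  2.24 -0.25  0.73  0.18] w 0.0427
[(-0.03, np.float64(-0.031)), (-0.015, np.float64(-0.0191)), (0, np.float64(-0.0409)), (0.015, np.float64(-0.0063)), (0.03, np.float64(-0.0261))]
```

```bash
python3 - <<'E'
from look import *
S=r.grab_frame("side");print(tiny(S))
p=S["pixels"].copy()
for y in np.arange(-.1,.08,.02):
    for X in(-.03,.03):
        u=proj(S,[O+A@np.array([X,y,.01])])[0]; cv2.circle(p,tuple(int(round(a)) for a in u),0,(0,255,255),-1)
cv2.imwrite("pics/s4.png",cv2.resize(p[150:330,260:460],None,fx=3,fy=3)[:,:,::-1])
E
```

```text
[(-0.03, np.float64(-0.0112)), (-0.015, np.float64(-0.0152)), (0, np.float64(-0.0359)), (0.015, np.float64(-0.0033)), (0.03, np.float64(-0.0231))]
```

View pics/s4.png

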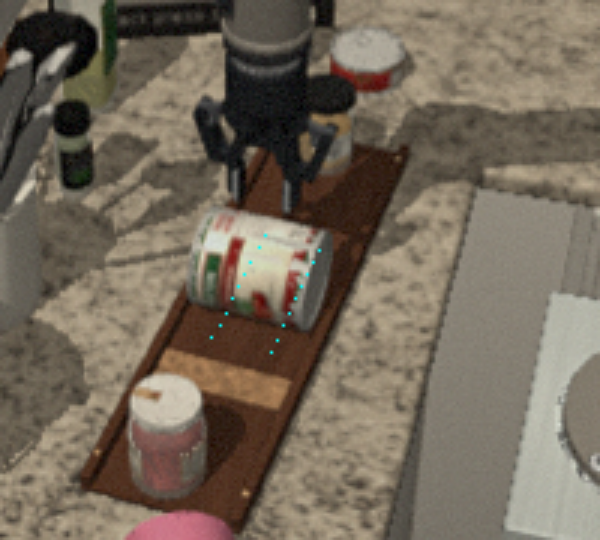

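```bash
sed -i 's/bad=.*/bad=~((s[:,0]>6.5)\&(s[:,0]<14)\&(s[:,1]>110)\&(s[:,2]<128))/; s/bad\[i:i+6\].all()/bad[i:i+12].mean()>.8 and bad[i]/; s/in(-.03,-.015,0,.015,.03)/in np.linspace(-.04,.04,9)/' look.py
python3 -m handwheel '[[0,0,0,0,0,0],[0,0,0,0,0,0],[0,0,0,0,0,0]]'; python3 -c "
from look import *
for i in range(2):
  S=r.grab_frame('side');print([float(a[1]) for a in tiny(S)])
show()"
```

```text
clock: 6.68
tcp_pos: [0.4266, -0.0569, 0.1385]
orientation: [-3.135, 0.126, 0.004]
contact_force: [0.1, -1.2, 0.9]
grip_width: 0.0426
[0.0164, 0.0174, 0.0145, 0.0145, 0.0105, 0.0164, 0.0145, 0.0066, 0.0056]
[0.0164, 0.0194, 0.0164, 0.0154, 0.0095, 0.0174, 0.0164, 0.0075, 0.0066]
t 6.78 tray [-0.0005 -0.0039  0.1387] F [-0.7 -0.2  0.8] q [-0.63  0.25  0.72  2.24 -0.25  0.73  0.18] w 0.0425
```

```bash
python3 -m handwheel '[[0,0,0.01,0,0,-0.008],[0,0.001,0.02,0,0,-0.008],[0,0.001,0.028,0,0,-0.008],[0,0.001,0.032,0,0,-0.008],[0,0.001,0.032,0,0,-0.008]]'; python3 -c "
from look import *
S=r.grab_frame('side');print([float(a[1]) for a in tiny(S)])
show()"
```

```text
clock: 7.4
tcp_pos: [0.4264, -0.0578, 0.1063]
orientation: [-3.136, 0.113, 0.004]
contact_force: [-1.5, 0.3, 0.1]
grip_width: 0.0427
[0.0243, 0.0253, 0.0243, 0.0174, 0.0145, 0.0243, 0.0233, 0.0154, 0.0224]
t 7.45 tray [-0.0006 -0.0049  0.1066] F [-0.1 -0.   0.5] q [-0.58  0.32  0.67  2.26 -0.33  0.66  0.26] w 0.0429
```

```bash
python3 -m handwheel '[[0,-0.008,0,0,0,0],[0,-0.018,-0.001,0,0,0],[0,-0.028,-0.0017,0,0,0],[0,-0.038,-0.0025,0,0,0],[0,-0.046,-0.0028,0,0,0]]'; python3 -c "
from look import *
S=r.grab_frame('side');print([float(a[1]) for a in tiny(S)])
show()"
```

```text
clock: 8.07
tcp_pos: [0.4299, -0.0109, 0.1096]
orientation: [-3.135, 0.111, 0.003]
contact_force: [-0.8, -0.4, -0.1]
grip_width: 0.0428
[0.0392, 0.0411, 0.0441, 0.0451, 0.0431, 0.0451, 0.0431, 0.0342, 0.0322]
t 8.12 tray [-0.001   0.0431  0.1095] F [-0.2  0.6  0.7] q [-0.69  0.31  0.67  2.26 -0.32  0.66  0.14] w 0.0425
```

```bash
python3 -m handwheel '[[0.001,-0.008,0.0015,0,0,0],[0.001,-0.016,0.0015,0,0,0],[0.001,-0.024,0.0018,0,0,0],[0.001,-0.03,0.002,0,0,0]]'; python3 -m handwheel '[[0,0,-0.02,0,0,0],[0,0.02,-0.02,0,0,0],[0,0.04,-0.02,0,0,0]]'; python3 -c "
from look import *
for i in (1,2):
  S=r.grab_frame('side');print([float(a[1]) for a in tiny(S)])
show()
cv2.imwrite('pics/s5.png',cv2.resize(S['pixels'][150:330,260:460],None,fx=3,fy=3)[:,:,::-1])"
```

```text
clock: 8.62
tcp_pos: [0.4328, 0.0206, 0.1089]
orientation: [-3.133, 0.111, 0.006]
contact_force: [-7.9, 1.3, 28.2]
grip_width: 0.0428
clock: 9.0
tcp_pos: [0.43, -0.0196, 0.1287]
orientation: [-3.133, 0.109, 0.006]
contact_force: [0.3, -0.6, -0.8]
grip_width: 0.0423
[0.0619, 0.0628, 0.0628, 0.0628, 0.0628, 0.0628, 0.0628, 0.0589, 0.0609]
[0.0619, 0.0628, 0.0628, 0.0628, 0.0628, 0.0628, 0.0619, 0.0619, 0.0628]
t 9.1 tray [-0.0005  0.032   0.1286] F [-0.8  0.6 -0.9] q [-0.7   0.27  0.71  2.25 -0.28  0.71  0.13] w 0.0426
```

View pics/s5.png

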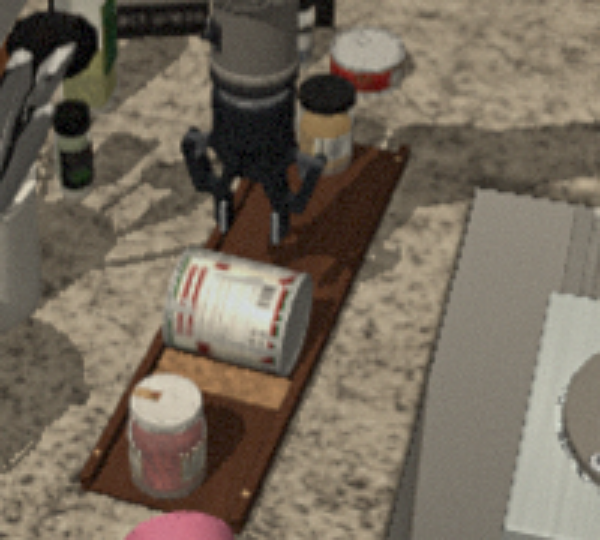

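```bash
python3 - <<'E'
from look import *
S=r.grab_frame("side")
def yc(uv):
    c=A.T@(rays(S,[[0,0]])[0]-O); q=A.T@(plane(S,[uv],.01)[0]-O); d=q[1:]-c[1:]; d[1]=.01-c[2]; d/=np.linalg.norm(d)
    n=np.array([-d[1],d[0]]); n*=-np.sign(n[0]); return q.round(4), q[1]+.0507*(1-n[1])/n[0]
for x,y in((170,345),(232,361),(280,372)): print(yc([260+x/3,150+y/3]))
# strip edges in side
for x,y in((192,352),(292,379),(280,408),): print("strip",(A.T@(plane(S,[[260+x/3,150+y/3]],.01)[0]-O)).round(4))
# grey profile along lane centre
h=cv2.cvtColor(S["pixels"],cv2.COLOR_RGB2HSV).astype(np.float32)
for X in(0.01,.03):
  ys=np.arange(.14,.03,-.004); uv=proj(S,[O+A@np.array([X,y,.01]) for y in ys]).astype(np.float32)
  s=cv2.remap(h,uv[:,:1],uv[:,1:],1)[:,0].astype(int)
  print([(round(y,3),*map(int,a)) for y,a in zip(ys,s)])
E
```

```text
(array([0.0639, 0.0837, 0.01  ]), np.float64(0.06152550152211245))
(array([-0.0004,  0.0839,  0.01  ]), np.float64(0.0617346401698187))
(array([-0.0488,  0.0823,  0.01  ]), np.float64(0.06017108144920002))
strip [0.0403 0.0854 0.01  ]
strip [-0.0625  0.0873  0.01  ]
strip [-0.0636  0.1272  0.01  ]
[(np.float64(0.14), 11, 96, 94), (np.float64(0.136), 10, 157, 73), (np.float64(0.132), 11, 161, 84), (np.float64(0.128), 14, 129, 134), (np.float64(0.124), 14, 125, 163), (np.float64(0.12), 14, 128, 149), (np.float64(0.116), 14, 122, 145), (np.float64(0.112), 14, 123, 149), (np.float64(0.108), 15, 124, 151), (np.float64(0.104), 13, 127, 148), (np.float64(0.1), 14, 124, 142), (np.float64(0.096), 14, 123, 144), (np.float64(0.092), 14, 126, 132), (np.float64(0.088), 12, 116, 90), (np.float64(0.084), 16, 71, 75), (np.float64(0.08), 20, 46, 99), (np.float64(0.076), 18, 50, 119), (np.float64(0.072), 19, 51, 134), (np.float64(0.068), 20, 48, 145), (np.float64(0.064), 20, 34, 147), (np.float64(0.06), 24, 28, 141), (np.float64(0.056), 18, 34, 161), (np.float64(0.052), 21, 33, 179), (np.float64(0.048
[... 403 characters left out ...]
.112), 14, 126, 155), (np.float64(0.108), 14, 125, 142), (np.float64(0.104), 14, 124, 135), (np.float64(0.1), 13, 123, 146), (np.float64(0.096), 13, 119, 159), (np.float64(0.092), 14, 123, 160), (np.float64(0.088), 14, 134, 122), (np.float64(0.084), 22, 141, 54), (np.float64(0.08), 16, 148, 65), (np.float64(0.076), 5, 160, 72), (np.float64(0.072), 6, 122, 89), (np.float64(0.068), 12, 62, 121), (np.float64(0.064), 19, 38, 141), (np.float64(0.06), 21, 34, 147), (np.float64(0.056), 20, 33, 154), (np.float64(0.052), 22, 33, 164), (np.float64(0.048), 20, 34, 177), (np.float64(0.044), 18, 35, 187), (np.float64(0.04), 21, 33, 192), (np.float64(0.036), 22, 31, 187), (np.float64(0.032), 25, 30, 194)]
```

```bash
python3 -m handwheel '[[0,-0.011,0.005,0,0,-0.005],[0,-0.011,0.014,0,0,-0.005],[0,-0.011,0.02,0,0,-0.005],[0,-0.011,0.0225,0,0,-0.005],[0,-0.011,0.0225,0,0,-0.005]]'; python3 -c "
from look import *
show()"
```

```text
clock: 9.78
tcp_pos: [0.4302, -0.0096, 0.1065]
orientation: [-3.133, 0.108, 0.008]
contact_force: [-5.2, -1.4, 15.4]
grip_width: 0.0428
t 9.78 tray [-0.0007  0.0435  0.1065] F [-5.2 -1.4 15.4] q [-0.68  0.32  0.67  2.26 -0.33  0.66  0.16] w 0.0428
```

```bash
python3 -m handwheel '[[0.001,-0.01,-0.001,0,0,0],[0.001,-0.022,-0.002,0,0,0],[0.001,-0.034,-0.0025,0,0,0],[0.001,-0.046,-0.0028,0,0,0],[0.001,-0.056,-0.0028,0,0,0]]'; python3 -m handwheel '[[0,-0.006,0,0,0,0],[0,-0.01,0.0005,0,0,0],[0,-0.012,0.001,0,0,0],[0,-0.012,0.001,0,0,0]]'; python3 -m handwheel '[[0,0,-0.02,0,0,0],[0,0.02,-0.02,0,0,0],[0,0.04,-0.02,0,0,0]]';python3 -c "
from look import *
show()
for i in (1,2):
  S=r.grab_frame('side')
  h=cv2.cvtColor(S['pixels'],cv2.COLOR_RGB2HSV).astype(np.float32)
  for X in(-.03,-.02,-0.01):
    ys=np.arange(.15,.05,-.003); uv=proj(S,[O+A@np.array([X,y,.01]) for y in ys]).astype(np.float32)
    s=cv2.remap(h,uv[:,:1],uv[:,1:],1)[:,0].astype(int)
    print(X,[(round(float(y*1000)),*map(int,a[1:])) for y,a in zip(ys,s)])
cv2.imwrite('pics/s6.png',cv2.resize(S['pixels'][150:330,260:460],None,fx=3,fy=3)[:,:,::-1])"
```

```text
clock: 10.4
tcp_pos: [0.4347, 0.0466, 0.1095]
orientation: [-3.133, 0.108, 0.01]
contact_force: [-2.4, 0.6, 4.8]
grip_width: 0.0431
clock: 10.9
tcp_pos: [0.4358, 0.059, 0.1091]
orientation: [-3.132, 0.108, 0.01]
contact_force: [-3.1, 1.1, 12.1]
grip_width: 0.0426
clock: 11.28
tcp_pos: [0.4332, 0.0184, 0.1287]
orientation: [-3.132, 0.107, 0.009]
contact_force: [0.1, -0.3, -0.1]
grip_width: 0.0429
t 11.28 tray [-1.000e-04  7.160e-02  1.287e-01] F [ 0.1 -0.3 -0.1] q [-0.78  0.27  0.7   2.24 -0.28  0.72  0.05] w 0.0429
-0.03 [(150, 155, 54), (147, 137, 65), (144, 145, 77), (141, 152, 75), (138, 160, 71), (135, 156, 72), (132, 138, 92), (129, 126, 128), (126, 127, 157), (123, 129, 144), (120, 105, 105), (117, 71, 84), (114, 33, 88), (111, 33, 111), (108, 46, 113), (105, 76, 109), (102, 115, 104), (99, 114, 100), (96, 112, 98), (93, 127, 92), (90, 100, 92), (87, 66, 100), (84, 41, 108), (81, 37, 108), (78, 44, 111), (75, 40, 119), (72, 42, 125), (69, 32, 145), (66, 24, 163), (63, 22, 172), (60, 22, 176), (57, 22, 175), (54, 24, 157), (51, 26, 151)]
-0.02 [(150, 144, 46), (147, 144, 45), (1
[... 1944 characters left out ...]
, 32, 178), (78, 43, 177), (75, 49, 181), (72, 51, 188), (69, 67, 183), (66, 79, 180), (63, 92, 173), (60, 108, 167), (57, 128, 157), (54, 134, 151), (51, 102, 157)]
-0.01 [(150, 152, 50), (147, 171, 46), (144, 175, 49), (141, 161, 63), (138, 155, 78), (135, 150, 79), (132, 137, 88), (129, 130, 106), (126, 125, 129), (123, 123, 104), (120, 95, 85), (117, 52, 84), (114, 37, 101), (111, 32, 117), (108, 33, 130), (105, 31, 138), (102, 36, 149), (99, 39, 157), (96, 36, 163), (93, 37, 172), (90, 37, 179), (87, 37, 175), (84, 34, 152), (81, 30, 132), (78, 28, 129), (75, 28, 151), (72, 28, 146), (69, 27, 142), (66, 28, 148), (63, 30, 151), (60, 31, 145), (57, 30, 137), (54, 28, 147), (51, 23, 166)]
```

View pics/s6.png

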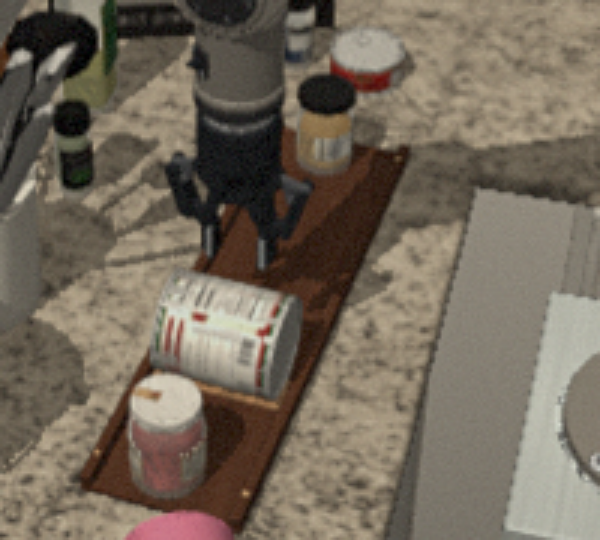

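```bash
python3 -m handwheel '[[0,-0.013,0.005,0,0,-0.005],[0,-0.013,0.014,0,0,-0.005],[0,-0.013,0.02,0,0,-0.005],[0,-0.013,0.022,0,0,-0.005],[0,-0.013,0.022,0,0,-0.005]]'; python3 -m handwheel '[[0.001,-0.006,-0.0005,0,0,0],[0.001,-0.012,-0.001,0,0,0],[0.001,-0.017,-0.0015,0,0,0],[0.001,-0.02,-0.0015,0,0,0],[0.001,-0.02,-0.0015,0,0,0]]'; python3 -m handwheel '[[0,0,-0.03,0,0,0],[0,0.03,-0.08,0,0,0],[0,0.09,-0.1,0,0,0],[0,0.14,-0.1,0,0,0],[0,0.2,-0.1,0,0,0]]'; python3 -m handwheel '[[0,0.05,0,0,0,0],[0,0.1,0,0,0,0],[0,0.15,0,0,0,0],[0,0.15,0,0,0,0]]'; python3 - <<'E'
from look import *
from m import tin
show()
T=r.grab_frame('top');S=r.grab_frame('side')
q,L,Rr=tin(T,245,330); print((A.T@(q-O).T).T.round(4)[:,:2],L,Rr)
o=np.zeros((600,560,3),np.uint8);o[:240]=cv2.resize(T['pixels'][235:355,180:460],None,fx=2,fy=2);o[240:,:400]=cv2.resize(S['pixels'][150:330,260:460],None,fx=2,fy=2)
cv2.imwrite('pics/f7.png',o[:,:,::-1])
E
```

```text
clock: 12.0
tcp_pos: [0.4335, 0.0298, 0.1078]
orientation: [-3.131, 0.106, 0.012]
contact_force: [-9.8, -2.7, 32.5]
grip_width: 0.0427
clock: 12.62
tcp_pos: [0.4351, 0.0503, 0.1094]
orientation: [-3.13, 0.105, 0.016]
contact_force: [-5.1, 0.1, 12.2]
grip_width: 0.0427
clock: 13.25
tcp_pos: [0.4229, -0.1509, 0.2077]
orientation: [-3.13, 0.101, 0.014]
contact_force: [1.4, -0.2, 0.0]
grip_width: 0.0428
clock: 13.75
tcp_pos: [0.4116, -0.3048, 0.2059]
orientation: [-3.132, 0.112, 0.015]
contact_force: [0.6, 0.8, 0.3]
grip_width: 0.0427
t 13.75 tray [ 0.0043 -0.2522  0.2059] F [0.6 0.8 0.3] q [-0.21  0.34  0.91  2.   -0.32  0.97  0.78] w 0.0427
[[ 0.0366  0.1089]
 [ 0.0118  0.1102]
 [-0.0128  0.1091]
 [-0.0373  0.1092]] [np.float64(260.0), np.float64(259.0), np.float64(258.0), np.float64(258.0)] [np.float64(303.0), np.float64(302.0), np.float64(303.0), np.float64(302.0)]
```

View pics/f7.png

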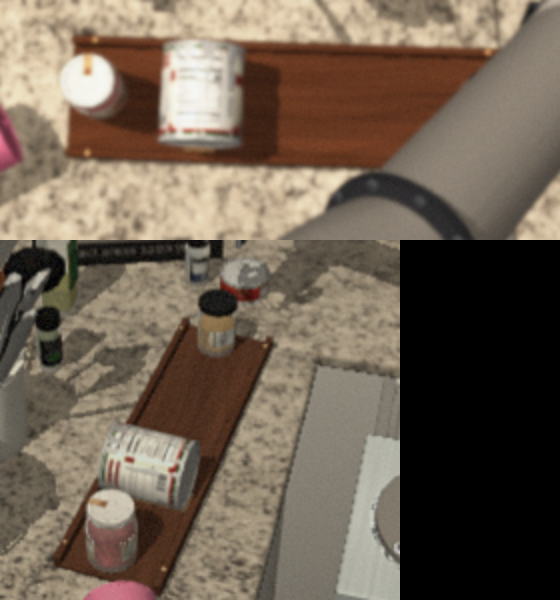

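```bash
python3 -m handwheel '[[0,0,0,0,0,0],[0,0,0,0,0,0],[0,0,0,0,0,0],[0,0,0,0,0,0],[0,0,0,0,0,0]]'; python3 - <<'E'
from look import *
from m import tin
T=r.grab_frame('top')
q,L,Rr=tin(T,245,330); print((A.T@(q-O).T).T.round(4)[:,1]);show()
print(r.hand_in())
E
```

```text
clock: 14.48
tcp_pos: [0.4129, -0.3004, 0.2055]
orientation: [-3.129, 0.103, 0.015]
contact_force: [-0.2, 1.0, 0.8]
grip_width: 0.0428
[0.1089 0.109  0.1103 0.1092]
t 14.53 tray [ 0.0053 -0.2478  0.2055] F [ 0.7  0.  -0.8] q [-0.22  0.33  0.9   2.   -0.32  0.97  0.78] w 0.0429
the job is handed in; nothing more can be done
None
```

The tin is on the cork strip, at rest, and I've handed the job in at about 14.5 s of the 72 s allowed. I rolled it there with five short drags of two fingertips across its top; the tool tip stayed at z ≥ 0.106 m.

- **Position along the tray:** the last top view puts the tin's middle at 0.109 m from the tray's middle, against 0.114 m for the strip. That is about 4 mm short, within the 20 mm allowed. It read the same 0.7 s apart, so it was still.
- **Position across the tray:** by eye it still sits mid-lane, judged from where its ends appear in the picture. I did not measure this.
- **Turning:** it moved about 200 mm, roughly 4 rad, and the label could be seen turning between pictures. I did not measure the tin's angle directly.
- **Forces:** the highest reading was about 34 N, from pressing down on the tin's top. The arm was clear of everything at the end.
- **Other objects:** the jam and honey jars look upright and in place in the last pictures. The tuna tin and the jars behind the tray also look unmoved. The pepper mill was outside my last crops, but the arm went nowhere near it.
- **Disagreement:** the side view put the strip about 5 mm nearer the tin's start (0.108 m) than the top view. Either value leaves the tin within tolerance.

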